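# Third hand for a herb-drawer front

### The job

At the dispensary's repair jig, first throw the red-knobbed cam lever over from its open end (white mark) fully into the notch with the green mark, so that the plain drawer box is clamped square against the side fence. Then lift the red drawer front out of its stand and stand it on the jig's board, upright, brass pull outwards, centred on the box and flat against the box's front wall, and press it there with a steady push of about 12 N (no less than 7, no more than 18 once you have settled, and never a shove) so that a colleague can screw it on from inside the box. Finish while still holding and pressing it: do not let go or back off, and leave the jars, mortar, dish, screwdriver and spare pull where they are.

Things in the scene. Friction and masses are not known exactly. Their poses are not given: they have to be found in the camera images.
- jig: Repair jig, fixed: plywood board 310 x 350 x 18 mm (x -70 to 240, y -225 to 125 in its frame), wooden back fence (face at x = 200) and cork-faced side fence (x 35 to 200, y = 90), both 78 mm above the counter. Origin: on the counter, below the middle of a seated box's front face. x runs from the board's open end at the robot to the back fence, y to the side fence. Two red lines point at the box.
- clamp (a joint): Cam lever, rad. 0: open, pointing to the jig's -y, plunger over the white-marked notch (it starts at 0 to 0.3). 1.40: locked, 10 degrees short of the jig's -x, plunger over the green-marked notch; hard stop at 1.41. Grows clockwise from above. Its cam drives a steel jaw that shifts the box up to 6 mm and nips it on the side fence. Takes 2 to 5 N at the knob and stays where it is left.
- clamp_knob (a point): Middle of the lever's red knob, an upright cylinder 22 mm across and 42 mm tall (20 mm above and 22 mm below this point, the steel lever arm under it), 100 mm from the pivot, 90 mm above the counter. Free space round it: at least 40 mm, even to the box at the locked end.
- clamp_pivot (a point): Upright axis of the cam lever, at jig x = 100 mm, y = -137.4 mm; the point is 68 mm above the counter.
- box: Plain plywood drawer box, open top, loose on the board, about 0.8 kg: 200 (x) x 180 (y) x 90 mm high, walls 10 mm. Origin: centre of its underside, 18 mm above the counter. Its front wall, with two dark screw holes, is at x = -100 mm, facing the jig's -x. Seated: origin at jig y = 0, x about 100 mm. It starts up to 6 mm off the side and 4 mm off the back fence; pressing may slide it back so far.
- front: Red drawer front, 15 mm thick (x), 200 wide (y), 135 high (z), about 0.35 kg. Origin: middle of its lower edge. Outer side (-x): two white label plates and a brass bar pull 72 mm wide, 23 mm off the face, 50 mm above the lower edge. The plain side goes on the box: in place its origin is at box x = -107.5 mm, y = 0, z = 0, axes alike, and its top 45 mm stand above the box's wall, free to grip.
- front_top (a point): Middle of the front's top edge, 135 mm above its lower edge.
- front_pull (a point): Middle of the front's brass bar pull.
- stand: Wooden stand 100 x 210 mm, fixed, in whose slot (18 mm wide, floor 12 mm and cheeks 40 mm above the counter, running along y) the front stands upright, its pull to the stand's -x side. Origin: centre of its underside. The front is to be lifted straight up by 30 mm or more to clear the cheeks.
- jar_blue: Blue and white lidded porcelain jar, 110 mm across, 166 mm tall; leave alone. Origin: centre of its underside.
- jar_open: Blue and white porcelain jar without lid, 110 mm across, 140 mm tall; leave alone. Origin: centre of its underside.
- jar_white: White lidded porcelain jar, 110 mm across, 166 mm tall; leave alone. Origin: centre of its underside.
- mortar: Brass mortar, 92 mm across, 85 mm tall; leave alone. Origin: centre of its underside.
- dish: Shallow brass pan for screws, 90 mm across, 18 mm tall; leave alone. Origin: centre of its underside.
- driver: Screwdriver with yellow handle, 200 mm long, lying; leave alone. Origin: below its middle.
- spare_pull: Spare brass drawer pull, 100 x 26 x 27 mm, lying on its back plate; leave alone. Origin: centre of its underside.

How it is judged (in metres and radians):
On the way, in this order (a step that is already met when the one before it is completed fails the run):
1. the cam lever is in the green-marked notch and the box is square against the side fence (value of joint clamp above 1.355 rad and y of box in the frame of jig between -0.0025 and 0.0025 m and angle between the x axis of box and the x axis of jig, either way round below 0.02 rad), for 0.3 s.
2. the red front has been lifted out of its stand (height (world z) of front above 0.05 m), for 0.1 s.
At the end, for the whole second after the job is handed in: Lever in the green notch (over 1.355 rad), box within 2.5 mm of the side fence and square; front upright, pull outwards, standing on the board (4 mm), centred on the box within 6 mm, flat (0.04 rad, 3 mm) on its front wall, pressed on it with 7 to 18 N by the gripper, still (all of step 1 and x of front in the frame of box between -0.1105 and -0.1045 m and y of front in the frame of box between -0.006 and 0.006 m and z of front in the frame of box between -0.003 and 0.004 m and x of front_pull in the frame of box below -0.12 m and angle between the x axis of front and the x axis of box, either way round below 0.04 rad and angle between front's own z axis and vertical below 0.04 rad and contact force between front and box between 7 and 18 N and contact force between the fingers and front above 3 N and linear speed of front below 0.01 m/s); the arm keeps its last pose, push and grip.
It fails at once if a jar, the mortar, the dish, the screwdriver or the spare pull is moved by more than 20 mm (distance of any of jar_blue, jar_open, jar_white, mortar, dish, driver, spare_pull from where it was at the start of the episode above 0.02 m).
It fails at once if the front is shoved against the box with more than 40 N (contact force between front and box above 40 N).
It also fails if it takes over 67 s, if anything falls off the work surface, if the arm or the gripper's body presses on something with over 40 N, if the wrist force passes 120 N, or if a joint passes its speed limit or range.

### The arm

A 6-joint arm with a two-finger parallel gripper is mounted at the origin on the work surface. World frame = base frame: x ahead of the robot, y to its left, z up, the work surface at z = 0. Lengths are in mm, angles in rad, forces in N, time in s.
With the tool pointing down it reaches from about 400 to 925 mm from the base axis. Payload 12.5 kg.
Tool frame: the origin (TCP) lies midway between the tips of the shut fingers; the grasp point (between the pads) lies 19 mm behind it (env.pinch_z is the z of the grasp point in the tool frame, in mm); z points along the fingers, y is the line along which they close (so a half turn about z gives the same grasp; the last joint's range is limited). The gripper opens to 95 mm and grips with 3 to 60 N. Pads are 20 mm wide; open, the fingers measure 119 mm over their backs; the gripper's body (75 mm by 180 mm) begins 59 mm behind the grasp point.
Start: joints at [-1.309, 0.491, 1.559, -0, 1.092, -0.106], TCP at [224.751, -583.21, 214.661] pointing down, gripper open.
Joint ranges: [-3.1, 3.1], [-0.84, 2.19], [0.05, 2.79], [-1.13, 4.28], [0.06, 2.93], [-2.69, 2.69]. Speed limits (rad/s): [2.22, 2.22, 2.79, 3.14, 3.14, 3.14].

### API

Orientations are given as [roll, pitch, yaw] about the fixed x, y, z axes, in that order (R = Rz(yaw) Ry(pitch) Rx(roll)).
In Python, from cell import env, eyes gives the robot as it stands.
- The arm moves only by the shell command python3 -m inch 'ROWS'. ROWS is JSON, a list of rows, each a list of 3 entries, a list of its own where there are three numbers: the shift along the tool's x, y, z in units of 60 mm (1.0 is 60 mm), then the turn about the tool's z in units of 5 degrees (1.0 is 5 degrees), then the closure, from -1 (fully open) to 1 (shut). In form: [[[tx, ty, tz], turn, claw], ...]. A call has exactly 10 rows; each row shifts and turns the commanded pose from where the row before left it, along the tool's axes as they then stand; what a row does not reach is not made up. A row lasts 1/8 s, in which the tool goes at most 62.5 mm and 10.7 degrees, less where a joint would pass 70% of its speed; a pose out of reach is approached as far as the arm can. A call is refused whole if a number of a shift passes 1 or a number of a turn 1, either way. A call with a gripper value outside its range is refused whole. The fingers move at their own pace and stop on an object; the grip force is fixed at half the most. Time passes only in rows, so rows that do not move let the fingers close, or fill a call up. It gives the time, the measured TCP pose, the force, the opening and the grip force at its end, in the units of the state.
- env.state(): the state, without advancing time (a new reading comes with each control period).
- eyes.read_camera(name): name is "scene" or "side" or "wrist"; returns a dict with "pixels" (400x640x3 uint8, red, green, blue), "fx", "fy", "cx", "cy" (pixels), "extrinsics" (4x4, takes a point from world to camera coordinates). Camera axes: x right, y down, z forward; pixel columns grow to the right and rows downward; lengths in mm; the calibration is good to about 2 mm. A picture is of the moment at which its call begins. There is no depth.
- env.job_done(): hands the job in; it is judged then, once.
Trained networks look in a picture, given as the dict that the camera call returned (one of the last four; its "shot" number tells which), for a name from the list of things; names that differ only in an ending like _2 or _b are one class to them, and where a whole thing is asked for, a point or a joint stands for the part that bears it (a point fixed in the world has none). Each returns a list of dicts, best first, with "score" (0 to 1); they miss things now and then, are a little off and sometimes report something else, mostly with a low value. They report only what shows in the picture. A call takes as long as a camera call.
- eyes.boxes_of(name, picture): "centre" ([row, column] in pixels, amid what is visible of it).
- eyes.cut_out(name, picture): "mask" (400x640 bool, what is visible of it) and "centre" ([row, column] in pixels, amid what is visible of it).
- eyes.spot_point(name, picture): "centre" ([row, column] in pixels: a listed point, or the origin of a listed thing).
The state is a dict: "t": time; "joints": joint angles; "qvel": joint speeds; "tau": joint torques, N m; "eef_pos": TCP position; "tcp_rot": TCP orientation; "ft_force": force on the tool from outside, world axes, zero at the start; "moment": the same for the moment, N m; "opening": opening from 0.0 (shut) to 1.0 (fully open); "grip_force": force on a finger pad.
Only numpy, scipy, OpenCV 4.12 (cv2) and the standard library are available. Lean on these libraries where they do the work, as an engineer would, in place of code of your own. Each camera call takes 0.05 s, during which the arm holds its last target. There are 200 camera calls.

## Working session

There is one attempt and no reset: what is moved stays moved. The work goes in short steps, Python scripts to look and compute and a shell command to move; the robot and the scene stay as the last step left them, time stands still between calls to the robot, and variables do not carry over. Pictures are saved under pics/ and viewed, at most 10 in all, crops included, and the job is handed in when it is done.

```bash
ls; mkdir -p pics; cat > h.py <<'E'
import numpy as np, cv2
from cell import env, eyes
def shot(n): return eyes.read_camera(n)
def save(p,f): cv2.imwrite('pics/'+f,p['pixels'][:,:,::-1])
def onplane(p,rc,z):
    E=np.array(p['extrinsics']);R,t=E[:3,:3],E[:3,3]
    d=R.T@np.array([(rc[1]-p['cx'])/p['fx'],(rc[0]-p['cy'])/p['fy'],1]);c=-R.T@t
    return c+d*(z-c[2])/d[2]
def tri(ps,rcs):
    A=[];b=[]
    for p,rc in zip(ps,rcs):
        E=np.array(p['extrinsics']);R,t=E[:3,:3],E[:3,3]
        d=R.T@np.array([(rc[1]-p['cx'])/p['fx'],(rc[0]-p['cy'])/p['fy'],1]);d/=np.linalg.norm(d);c=-R.T@t
        P=np.eye(3)-np.outer(d,d);A.append(P);b.append(P@c)
    A=np.vstack(A);b=np.hstack(b);x=np.linalg.lstsq(A,b,rcond=None)[0];return x,np.linalg.norm(A@x-b)
def proj(p,X):
    E=np.array(p['extrinsics']);c=E[:3,:3]@np.array(X)+E[:3,3]
    return [p['fy']*c[1]/c[2]+p['cy'],p['fx']*c[0]/c[2]+p['cx']]
E
python3 - <<'E'
from h import *
np.set_printoptions(precision=1,suppress=True)
a=shot('scene');b=shot('side');w=shot('wrist');save(a,'scene0.png');save(b,'side0.png');save(w,'w0.png')
for n in ['clamp_knob','clamp_pivot','front_top','front_pull','front','jig','box','stand','jar_blue','jar_open','jar_white','mortar','dish','driver','spare_pull']:
    r=[eyes.spot_point(n,p) for p in (a,b)]
    o=[(np.array(x[0]['centre']),round(x[0]['score'],2)) if x else None for x in r]
    print(n,o,tri((a,b),[x[0]['centre'] for x in r]) if all(r) else '')
print(env.state())
E
```

```text
pics
clamp_knob [None, None] 
clamp_pivot [(array([247.2, 290.4]), 0.95), None] 
front_top [(array([169.4, 410.5]), 0.73), None] 
front_pull [(array([178.9, 403.4]), 0.9), (array([180.9, 274.9]), 0.5)] (array([443.6, 307.4,  60. ]), np.float64(5.863899901121615))
front [(array([191.7, 406.2]), 0.64), (array([189.4, 284.7]), 0.74)] (array([477.8, 304.1,  14.6]), np.float64(7.891907503032337))
jig [None, (array([229.5, 321.3]), 0.88)] 
box [(array([243.7, 331. ]), 0.76), (array([215.2, 343.2]), 0.38)] (array([575.4,  -9.8,  25.2]), np.float64(2.178959555354125))
stand [None, (array([186.2, 281.7]), 0.81)] 
jar_blue [(array([290. , 167.6]), 0.67), (array([313.7, 431.1]), 0.94)] (array([ 534.5, -543.3,   -4.9]), np.float64(1.5226258541052546))
jar_open [(array([192.8, 475.9]), 0.6), None] 
jar_white [(array([249.2, 167.8]), 0.92), (array([325.7, 392.2]), 0.61)] (array([ 398.5, -517. ,    2. ]), np.float64(2.8688391280548737))
mortar [(array([155.6, 452.5]), 0.85), None] 
dish [(array([160.7, 393.1]), 0.85), None] 
driver [(array([210.8, 211.4]), 0.74), (array([303.4, 332.2]), 0.47)] (array([ 300.1, -346.8,   -2.8]), np.float64(0.6888121531459213))
spare_pull [(array([226.8, 452.6]), 0.65), None] 
{'t': 1.65, 'joints': array([-1.3,  0.5,  1.6,  0. ,  1.1, -0.1]), 'qvel': array([-0.,  0., -0., -0., -0., -0.]), 'tau': array([  0. , -61.2, -25.8,   0.1,   0. ,  -0. ]), 'eef_pos': array([ 224.7, -583.2,  214.7]), 'tcp_rot': array([3.1, 0. , 0.4]), 'ft_force': array([ 0.4,  0.3, -0.1]), 'moment': array([0., 0., 0.]), 'grip_force': 0.0, 'opening': 0.9986587654888791}
```

View images.

View pics/scene0.png

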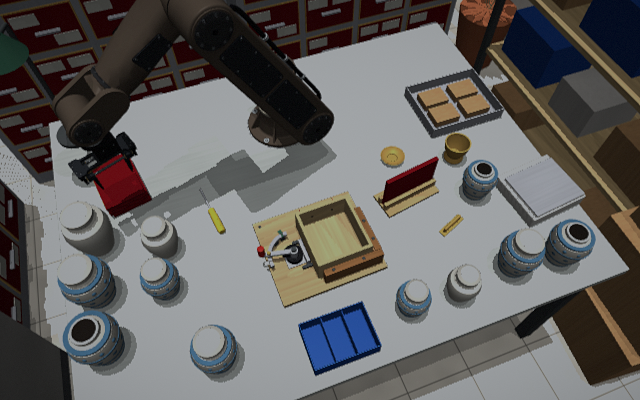

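View pics/side0.png

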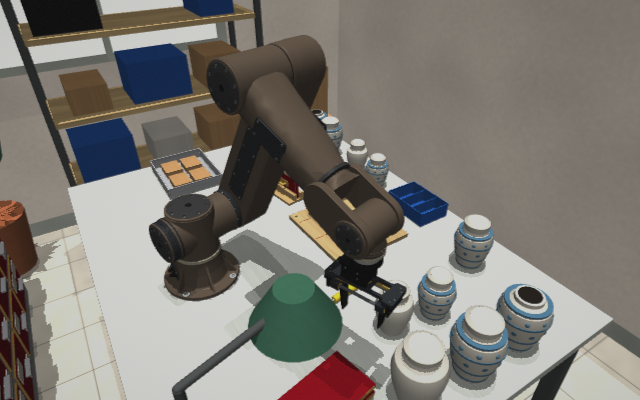

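```bash
python3 - <<'E'
from h import *
np.set_printoptions(precision=1,suppress=True)
a=shot('scene');w=shot('wrist')
print('knob',onplane(a,(249,262),100),'pivot',onplane(a,(247.2,290.4),68),'fronttop',onplane(a,(160,437),147),onplane(a,(187,386),147))
print('board corners',[onplane(a,c,18) for c in ((227,252),(304,284),(264,386),(193,347))])
s=env.state();from scipy.spatial.transform import Rotation as Ro
print(s['tcp_rot'],s['joints'])
R=Ro.from_euler('xyz',s['tcp_rot']).as_matrix();E=np.array(w['extrinsics'])
c=-E[:3,:3].T@E[:3,3];print('toolaxes\n',R,'cam in tool',R.T@(c-s['eef_pos']),'\ncam axes in tool',R.T@E[:3,:3].T,w['fx'])
for n in ['jar_open','mortar','dish','spare_pull','jar_blue','jar_white','driver']:
    r=eyes.spot_point(n,a); print(n,[(onplane(a,x['centre'],0),round(x['score'],2)) for x in r[:2]])
E
```

```text
knob [ 555.9 -229.8  100. ] pivot [ 564.2 -143.1   68. ] fronttop [468.3 402.  147. ] [507.4 200.6 147. ]
board corners [array([ 422.9, -233.6,   18. ]), array([ 714.8, -216.8,   18. ]), array([701.4, 127.6,  18. ]), array([408. , 113.3,  18. ])]
[3.1 0.  0.4] [-1.3  0.5  1.6  0.   1.1 -0.1]
toolaxes
 [[ 0.9  0.4  0. ]
 [ 0.4 -0.9 -0. ]
 [-0.   0.  -1. ]] cam in tool [  72.5   -0.2 -171.1] 
cam axes in tool [[-0.  -1.  -0.3]
 [ 1.  -0.   0. ]
 [-0.  -0.3  1. ]] 333.42506806749543
jar_open [(array([555.1, 528.9,   0. ]), 0.87)]
mortar [(array([390.5, 542.3,   0. ]), 0.91)]
dish [(array([317.7, 334.2,   0. ]), 0.69)]
spare_pull [(array([650.9, 393.7,   0. ]), 0.69)]
jar_blue [(array([ 538.1, -543.7,    0. ]), 0.79)]
jar_white [(array([ 391.5, -513.8,    0. ]), 0.62)]
driver [(array([ 295.2, -342.7,    0. ]), 0.65)]
```

```bash
cat >> h.py <<'E'
from scipy.spatial.transform import Rotation as Ro
def plan(target,yaw,n,claw=-1,start=None):
    s=env.state();p=np.array(s['eef_pos']) if start is None else np.array(start[0])
    R0=Ro.from_euler('xyz',s['tcp_rot']).as_matrix()
    y0=np.arctan2(R0[1,0],R0[0,0]) if start is None else start[1]
    dt=-(yaw-y0)/n/np.radians(5)
    rows=[]; y=y0; t=np.array(target,float)
    for i in range(n):
        d=(t-p)/(n-i)/60; c,q=np.cos(y),np.sin(y)
        x=np.round([c*d[0]+q*d[1], q*d[0]-c*d[1], -d[2]],2)
        tn=round(-(yaw-y)/(n-i)/np.radians(5),2)
        rows.append('[[%g,%g,%g],%g,%g]'%(*x,tn,claw))
        p=p+60*np.array([c*x[0]+q*x[1], q*x[0]-c*x[1], -x[2]]); y-=tn*np.radians(5)
    print('['+','.join(rows)+']'); print('end',p.round(1),round(y,3)); return p,y
E
python3 - <<'E'
from h import *
s=env.state();print(s['tcp_rot'])
plan((470,-100,430),0.95,10)
E
```

```text
[3.14153586e+00 1.03870313e-05 3.67829213e-01]
[[[0.67,-0.6,-0.36],-0.67,-1],[[0.71,-0.56,-0.36],-0.67,-1],[[0.74,-0.52,-0.36],-0.67,-1],[[0.77,-0.48,-0.36],-0.67,-1],[[0.79,-0.43,-0.36],-0.67,-1],[[0.82,-0.39,-0.36],-0.66,-1],[[0.84,-0.34,-0.36],-0.67,-1],[[0.85,-0.29,-0.36],-0.66,-1],[[0.87,-0.24,-0.35],-0.67,-1],[[0.88,-0.19,-0.36],-0.66,-1]]
end [ 470.  -100.1  430.1] 0.95
```

```bash
python3 -m inch '[[[0.67,-0.6,-0.36],-0.67,-1],[[0.71,-0.56,-0.36],-0.67,-1],[[0.74,-0.52,-0.36],-0.67,-1],[[0.77,-0.48,-0.36],-0.67,-1],[[0.79,-0.43,-0.36],-0.67,-1],[[0.82,-0.39,-0.36],-0.66,-1],[[0.84,-0.34,-0.36],-0.67,-1],[[0.85,-0.29,-0.36],-0.66,-1],[[0.87,-0.24,-0.35],-0.67,-1],[[0.88,-0.19,-0.36],-0.66,-1]]'
python3 - <<'E'
from h import *
np.set_printoptions(precision=1,suppress=True)
w=shot('wrist');save(w,'w1.png')
for n,z in [('clamp_knob',90),('clamp_pivot',68),('jig',0),('box',18),('front_top',147),('front_pull',62),('front',12),('stand',0)]:
    r=eyes.spot_point(n,w); print(n,[(np.array(x['centre']),onplane(w,x['centre'],z),round(x['score'],2)) for x in r[:2]])
s=env.state();print(s['eef_pos'],s['tcp_rot'],s['t'])
np.save('w1.npy',w,allow_pickle=True)
E
```

```text
t: 3.35
eef_pos: [470.4, -98.4, 431.0]
tcp_rot: [3.141, -0.0, 0.952]
ft_force: [0.8, -0.4, 0.0]
opening: 0.998
grip_force: 0.0
clamp_knob [(array([194.9, 415.1]), array([ 560.5, -236.1,   90. ]), 0.96)]
clamp_pivot [(array([136. , 390.4]), array([ 580.8, -139.4,   68. ]), 0.58)]
jig [(array([103.5, 287.8]), array([474.1,  -1.5,   0. ]), 0.63), (array([193.6, 415.3]), array([ 570.6, -268.8,    0. ]), 0.17)]
box [(array([ 70. , 337.2]), array([573.3,  -7.3,  18. ]), 0.77)]
front_top []
front_pull []
front [(array([194.3, 408.4]), array([ 558.5, -258. ,   12. ]), 0.62)]
stand []
[ 469.6 -101.1  429.6] [-3.1  0.   0.9] 3.8
```

View pics/w1.png

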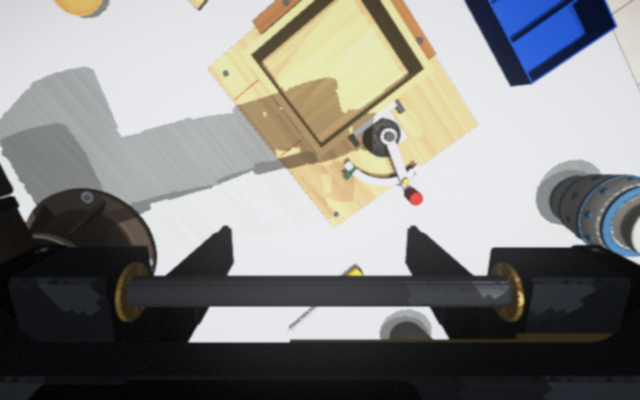

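```bash
python3 - <<'E'
from h import *
np.set_printoptions(precision=1,suppress=True)
w=np.load('w1.npy',allow_pickle=True).item()
im=w['pixels'].copy()
A=onplane(w,(227,335),18);B=onplane(w,(68,208),18);C=onplane(w,(127,477),18)
print(A,B,C,np.linalg.norm(B-A),np.linalg.norm(C-A))
yx=np.arctan2(*(C-A)[[1,0]]);yy=np.arctan2(*(B-A)[[1,0]])-np.pi/2;print(yx,yy)
P=onplane(w,(136,390.4),68)
import itertools
th=(yx*310+yy*350)/660
R=np.array([[np.cos(th),-np.sin(th)],[np.sin(th),np.cos(th)]])
for X,l in ((A,(-70,-225)),(B,(-70,125)),(C,(240,-225)),(P,(100,-137.4))): print(l,X[:2]-R@np.array(l))
E
```

```text
[ 414.2 -230.1   18. ] [402.3 118.3  18. ] [ 716.6 -222.3   18. ] 348.62808017656704 302.5251753886012
0.025907509227763012 0.03410362625227359
(-70, -225) [477.3  -3.1]
(-70, 125) [476.   -4.5]
(240, -225) [469.9  -4.6]
(100, -137.4) [476.7  -5.1]
```

```bash
python3 - <<'E'
from h import *
plan((560.5,-236,150),1.36,10,-0.26)
E
```

```text
[[[-0.09,0.25,0.47],-0.47,-0.26],[[-0.11,0.25,0.47],-0.47,-0.26],[[-0.11,0.25,0.47],-0.47,-0.26],[[-0.13,0.24,0.46],-0.47,-0.26],[[-0.13,0.24,0.47],-0.47,-0.26],[[-0.14,0.23,0.46],-0.47,-0.26],[[-0.15,0.22,0.47],-0.48,-0.26],[[-0.17,0.22,0.46],-0.47,-0.26],[[-0.17,0.21,0.47],-0.48,-0.26],[[-0.18,0.2,0.46],-0.47,-0.26]]
end [ 560.7 -235.9  150. ] 1.36
```

```bash
python3 -m inch '[[[-0.09,0.25,0.47],-0.47,-0.26],[[-0.11,0.25,0.47],-0.47,-0.26],[[-0.11,0.25,0.47],-0.47,-0.26],[[-0.13,0.24,0.46],-0.47,-0.26],[[-0.13,0.24,0.47],-0.47,-0.26],[[-0.14,0.23,0.46],-0.47,-0.26],[[-0.15,0.22,0.47],-0.48,-0.26],[[-0.17,0.22,0.46],-0.47,-0.26],[[-0.17,0.21,0.47],-0.48,-0.26],[[-0.18,0.2,0.46],-0.47,-0.26]]'
python3 - <<'E'
from h import *
np.set_printoptions(precision=1,suppress=True)
w=shot('wrist');save(w,'w2.png')
for n,z in [('clamp_knob',90),('clamp_pivot',68)]:
    r=eyes.spot_point(n,w); print(n,[(np.array(x['centre']),onplane(w,x['centre'],z),round(x['score'],2)) for x in r[:2]])
s=env.state();print(s['eef_pos'],s['tcp_rot'],s['t'],s['opening'])
np.save('w2.npy',w,allow_pickle=True)
E
```

```text
t: 5.05
eef_pos: [561.0, -236.1, 149.2]
tcp_rot: [-3.141, 0.0, 1.361]
ft_force: [0.1, 0.2, -0.0]
opening: 0.629
grip_force: 0.0
clamp_knob [(array([211.4, 314.3]), array([ 558. , -234.8,   90. ]), 0.7)]
clamp_pivot [(array([ 68. , 317.4]), array([ 581. , -137.8,   68. ]), 0.77)]
[ 560.5 -235.4  149.2] [-3.1 -0.   1.4] 5.2 0.6260856341583365
```

View pics/w2.png

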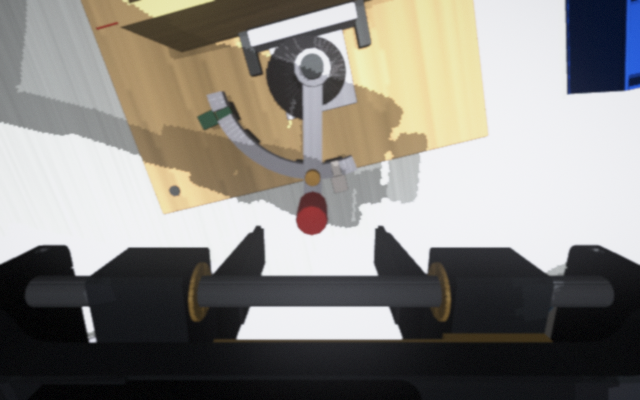

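```bash
python3 -m inch '[[[0,0.0,0.2],0,-0.26],[[0,-0.02,0.2],0,-0.26],[[0,0,0.2],0,-0.26],[[0,0,0.2],0,-0.26],[[0,0,0.2],0,-0.26],[[0,0,0.23],0,-0.26],[[0,0,0],0,0.3],[[0,0,0],0,0.3],[[0,0,0],0,0.3],[[0,0,0],0,0.3]]'
python3 - <<'E'
from h import *
# arc plan: lever angle a from -102.8 deg to -168.5-ish(+overshoot); tool yaw = a+180deg
P=np.array([581,-138.7]);st=None
s=env.state();print(s['eef_pos'],s['tcp_rot'],s['opening'],s['grip_force'],s['ft_force'])
aa=np.radians(np.linspace(-102.8,-170.4,21))
R0=Ro.from_euler('xyz',s['tcp_rot']).as_matrix();st=(np.array(s['eef_pos']),np.arctan2(R0[1,0],R0[0,0]))
for a in aa[1:]:
    q=P+99.5*np.array([np.cos(a),np.sin(a)])
    st=plan((*q,75),a+np.pi,1,0.3,st)
E
```

```text
t: 6.45
eef_pos: [560.4, -234.5, 77.0]
tcp_rot: [3.141, 0.0, 1.362]
ft_force: [-0.4, 0.1, -0.3]
opening: 0.359
grip_force: 0.0
[ 560.35515534 -234.49157459   77.03158231] [3.14091283e+00 2.76911617e-04 1.36179384e+00] 0.3586502497514965 0.0 [-0.39235567  0.13868672 -0.29726378]
[[[-0.02,-0.12,0.03],0.84,0.3]]
end [ 553.1 -234.2   75.2] 1.288
[[[0,-0.09,0],0.68,0.3]]
end [ 547.9 -232.7   75.2] 1.229
[[[0.01,-0.1,0],0.67,0.3]]
end [ 542.4 -230.1   75.2] 1.171
[[[-0,-0.1,0],0.68,0.3]]
end [ 536.9 -227.8   75.2] 1.111
[[[0,-0.1,0],0.68,0.3]]
end [ 531.5 -225.1   75.2] 1.052
[[[0,-0.09,0],0.67,0.3]]
end [ 526.8 -222.4   75.2] 0.994
[[[0.01,-0.1,0],0.68,0.3]]
end [ 522.1 -218.6   75.2] 0.934
[[[-0,-0.1,0],0.67,0.3]]
end [ 517.3 -215.1   75.2] 0.876
[[[0,-0.1,0],0.68,0.3]]
end [ 512.7 -211.2   75.2] 0.816
[[[0.01,-0.1,0],0.68,0.3]]
end [ 508.7 -206.7   75.2] 0.757
[[[-0,-0.09,0],0.67,0.3]]
end [ 505.  -202.8   75.2] 0.699
[[[0,-0.1,0],0.68,0.3]]
end [ 501.2 -198.2   75.2] 0.639
[[[0,-0.1,0],0.67,0.3]]
end [ 497.6 -193.3   75.2] 0.581
[[[0.01,-0.1,0],0.68,0.3]]
end [ 494.8 -188.    75.2] 0.521
[[[-0,-0.09,0],0.68,0.3]]
end [ 492.1 -183.3   75.2] 0.462
[[[0,-0.1,0],0.67,0.3]]
end [ 489.4 -177.9   75.2] 0.404
[[[0,-0.1,0],0.68,0.3]]
end [ 487.1 -172.4   75.2] 0.344
[[[0.01,-0.1,0],0.67,0.3]]
end [ 485.6 -166.6   75.2] 0.286
[[[0,-0.1,0],0.68,0.3]]
end [ 483.9 -160.8   75.2] 0.226
[[[0,-0.09,0],0.68,0.3]]
end [ 482.7 -155.6   75.2] 0.167
```

```bash
python3 -m inch '[[[-0.02,-0.12,0.03],0.84,0.3],[[0,-0.09,0],0.68,0.3],[[0.01,-0.1,0],0.67,0.3],[[0,-0.1,0],0.68,0.3],[[0,-0.1,0],0.68,0.3],[[0,-0.09,0],0.67,0.3],[[0.01,-0.1,0],0.68,0.3],[[0,-0.1,0],0.67,0.3],[[0,-0.1,0],0.68,0.3],[[0.01,-0.1,0],0.68,0.3]]'; python3 -m inch '[[[0,-0.09,0],0.67,0.3],[[0,-0.1,0],0.68,0.3],[[0,-0.1,0],0.67,0.3],[[0.01,-0.1,0],0.68,0.3],[[0,-0.09,0],0.68,0.3],[[0,-0.1,0],0.67,0.3],[[0,-0.1,0],0.68,0.3],[[0.01,-0.1,0],0.67,0.3],[[0,-0.1,0],0.68,0.3],[[0,0,0],0,0.3]]'
python3 - <<'E'
from h import *
np.set_printoptions(precision=1,suppress=True)
w=shot('wrist');save(w,'w3.png')
for n,z in [('clamp_knob',90),('clamp_pivot',68)]:
    r=eyes.spot_point(n,w); print(n,[(np.array(x['centre']),onplane(w,x['centre'],z),round(x['score'],2)) for x in r[:2]])
s=env.state();print(s['eef_pos'],s['tcp_rot'],s['t'],s['ft_force'])
E
```

```text
t: 7.7
eef_pos: [509.0, -207.3, 75.3]
tcp_rot: [3.139, -0.0, 0.755]
ft_force: [0.1, -4.0, 0.2]
opening: 0.348
grip_force: 1.6
t: 8.95
eef_pos: [483.8, -160.7, 75.1]
tcp_rot: [3.141, -0.0, 0.227]
ft_force: [0.4, 0.1, -0.0]
opening: 0.351
grip_force: 0.0
clamp_knob [(array([260.4, 328.2]), array([ 482.7, -165.7,   90. ]), 0.7)]
clamp_pivot []
[ 484.  -160.9   75. ] [ 3.1 -0.   0.2] 9.1 [ 0.2 -0.5  0.6]
```

View pics/w3.png

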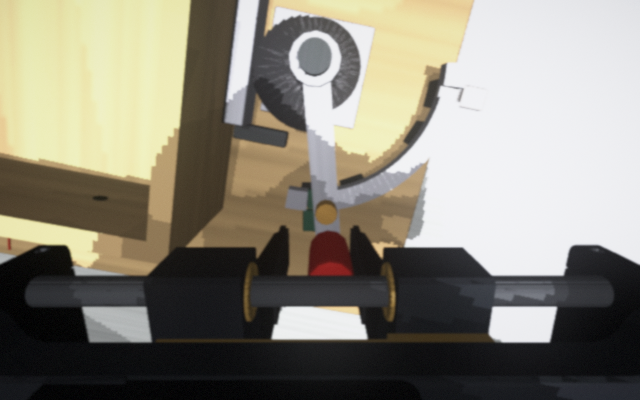

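```bash
python3 -m inch '[[[0,-0.02,0],0.2,0.3],[[0,-0.02,0],0.2,0.3],[[0,-0.02,0],0.2,0.3],[[0,-0.02,0],0.2,0.3],[[0,-0.02,0],0.2,0.3],[[0,0,0],0,0.3],[[0,0,0],0,0.3],[[0,0,0],0,0.3],[[0,0,0],0,0.3],[[0,0,0],0,0.3]]'
```

```text
t: 10.35
eef_pos: [482.5, -154.8, 74.8]
tcp_rot: [-3.141, 0.0, 0.139]
ft_force: [-0.3, -0.2, 1.4]
opening: 0.349
grip_force: 0.6
```

```bash
python3 -m inch '[[[0,-0.01,0],0,0.3],[[0,-0.01,0],0,0.3],[[0,-0.01,0],0,0.3],[[0,-0.01,0],0,0.3],[[0,-0.01,0],0,0.3],[[0,-0.01,0],0,0.3],[[0,0,0],0,0.3],[[0,0,0],0,0.3],[[0,0,0],0,0.3],[[0,0,0],0,0.3]]'
python3 - <<'E'
from h import *
np.set_printoptions(precision=1,suppress=True)
w=shot('wrist');save(w,'w4.png')
for n,z in [('clamp_knob',90),('clamp_pivot',68)]:
    r=eyes.spot_point(n,w); print(n,[(np.array(x['centre']),onplane(w,x['centre'],z),round(x['score'],2)) for x in r[:2]])
s=env.state();print(s['eef_pos'],s['tcp_rot'],s['t'],s['ft_force'])
E
```

```text
t: 11.6
eef_pos: [482.1, -151.2, 74.7]
tcp_rot: [-3.141, 0.0, 0.139]
ft_force: [-0.3, -2.1, -1.2]
opening: 0.348
grip_force: 1.2
clamp_knob [(array([262.4, 327.8]), array([ 479.6, -156. ,   90. ]), 0.76)]
clamp_pivot [(array([ 62.6, 323.3]), array([ 576.2, -140.2,   68. ]), 0.86)]
[ 482.2 -151.2   74.8] [-3.1 -0.   0.1] 11.75 [-0.3 -2.5 -0.7]
```

```bash
python3 -m inch '[[[0,-0.01,0],0,0.3],[[0,-0.01,0],0,0.3],[[0,-0.01,0],0,0.3],[[0,0,0],0,0.3],[[0,0,0],0,0.3],[[0,0,0],0,0.3],[[0,0,0],0,0.3],[[0,0,0],0,0.3],[[0,0,0],0,0.3],[[0,0,0],0,0.3]]'
python3 - <<'E'
from h import *
np.set_printoptions(precision=1,suppress=True)
for i in range(3): s=env.state();print(s['eef_pos'],s['t'],s['ft_force'])
E
```

```text
t: 13.0
eef_pos: [481.8, -149.8, 74.8]
tcp_rot: [3.141, 0.0, 0.139]
ft_force: [-2.4, -6.5, -1.7]
opening: 0.347
grip_force: 3.0
[ 481.8 -149.8   74.8] 13.0 [-2.4 -6.5 -1.7]
[ 481.8 -149.8   74.8] 13.0 [-2.4 -6.5 -1.7]
[ 481.8 -149.8   74.8] 13.0 [-2.4 -6.5 -1.7]
```

```bash
python3 -m inch '[[[0,-0.01,0],0,0.3],[[0,-0.01,0],0,0.3],[[0,-0.01,0],0,0.3],[[0,0,0],0,0.3],[[0,0,0],0,0.3],[[0,0,0],0,0.3],[[0,0,0],0,0.3],[[0,0,0],0,0.3],[[0,0,0],0,0.3],[[0,0,0],0,0.3]]'
```

```text
t: 14.25
eef_pos: [481.8, -149.6, 74.8]
tcp_rot: [3.139, -0.0, 0.14]
ft_force: [-5.1, -20.4, -5.7]
opening: 0.354
grip_force: 9.7
```

```bash
python3 -m inch '[[[0,0.06,0],0,0.1],[[0,0.05,0],0,-0.1],[[0,0,0],0,-0.26],[[0,0,-0.2],0,-0.26],[[0,0,-0.5],0,-0.26],[[0,0,-0.8],0,-0.26],[[0,0,-1],0,-0.26],[[0,0,-1],0,-0.26],[[0,0,-1],0,-0.26],[[0,0,-0.8],0,-0.26]]'
python3 - <<'E'
from h import *
s=env.state();print(s['joints'])
st=plan((440,40,425),0.8,10,-0.26)
plan((440,190,400),1.7,10,-0.26,st)
E
```

```text
t: 15.5
eef_pos: [482.0, -153.7, 396.4]
tcp_rot: [3.14, -0.002, 0.14]
ft_force: [0.7, -1.6, 0.2]
opening: 0.628
grip_force: 0.0
[-4.39418485e-01  1.73894137e-01  1.55275087e+00  7.16266438e-05
  1.41232301e+00  9.91864990e-01]
[[[-0.02,-0.33,-0.05],-0.76,-0.26],[[-0,-0.33,-0.05],-0.76,-0.26],[[0.02,-0.33,-0.05],-0.76,-0.26],[[0.04,-0.33,-0.05],-0.76,-0.26],[[0.06,-0.32,-0.05],-0.75,-0.26],[[0.08,-0.32,-0.05],-0.76,-0.26],[[0.11,-0.31,-0.04],-0.75,-0.26],[[0.12,-0.31,-0.05],-0.76,-0.26],[[0.15,-0.3,-0.04],-0.75,-0.26],[[0.16,-0.29,-0.05],-0.76,-0.26]]
end [439.8  40.2 425.2] 0.8
[[[0.18,-0.17,0.04],-1.03,-0.26],[[0.19,-0.16,0.04],-1.03,-0.26],[[0.21,-0.14,0.04],-1.03,-0.26],[[0.22,-0.12,0.04],-1.03,-0.26],[[0.23,-0.1,0.04],-1.03,-0.26],[[0.24,-0.08,0.04],-1.03,-0.26],[[0.24,-0.06,0.05],-1.03,-0.26],[[0.25,-0.03,0.04],-1.03,-0.26],[[0.25,-0.01,0.05],-1.04,-0.26],[[0.25,0.01,0.04],-1.03,-0.26]]
end [440.1 190.3 400. ] 1.7
```

```bash
python3 -m inch '[[[-0.02,-0.33,-0.05],-0.76,-0.26],[[0,-0.33,-0.05],-0.76,-0.26],[[0.02,-0.33,-0.05],-0.76,-0.26],[[0.04,-0.33,-0.05],-0.76,-0.26],[[0.06,-0.32,-0.05],-0.75,-0.26],[[0.08,-0.32,-0.05],-0.76,-0.26],[[0.11,-0.31,-0.04],-0.75,-0.26],[[0.12,-0.31,-0.05],-0.76,-0.26],[[0.15,-0.3,-0.04],-0.75,-0.26],[[0.16,-0.29,-0.05],-0.76,-0.26]]'
python3 -m inch '[[[0.18,-0.17,0.04],-1,-0.26],[[0.19,-0.16,0.04],-1,-0.26],[[0.21,-0.14,0.04],-1,-0.26],[[0.22,-0.12,0.04],-1,-0.26],[[0.23,-0.1,0.04],-1,-0.26],[[0.24,-0.08,0.04],-1,-0.26],[[0.24,-0.06,0.05],-1,-0.26],[[0.25,-0.03,0.04],-1,-0.26],[[0.25,-0.01,0.05],-1,-0.26],[[0.25,0.01,0.04],-1,-0.26]]'
python3 - <<'E'
from h import *
np.set_printoptions(precision=1,suppress=True)
w=shot('wrist');save(w,'w5.png');np.save('w5.npy',w,allow_pickle=True)
for n,z in [('front_top',147),('front_pull',62),('front',12),('stand',0),('dish',0),('mortar',0),('spare_pull',0)]:
    r=eyes.spot_point(n,w); print(n,[(np.array(x['centre']),onplane(w,x['centre'],z),round(x['score'],2)) for x in r[:2]])
r=eyes.cut_out('front',w)
if r:
    m=r[0]['mask'].astype(np.uint8);print(m.sum(),cv2.minAreaRect(np.argwhere(m)[:,::-1].astype(np.float32)));np.save('m5.npy',m)
s=env.state();print(s['eef_pos'],s['t'])
E
```

```text
t: 16.75
eef_pos: [440.0, 40.9, 421.6]
tcp_rot: [-3.141, 0.0, 0.804]
ft_force: [1.0, -0.5, 0.3]
opening: 0.629
grip_force: 0.0
t: 18.0
eef_pos: [442.1, 190.8, 396.2]
tcp_rot: [-3.141, 0.0, 1.678]
ft_force: [0.2, 0.1, 0.0]
opening: 0.628
grip_force: 0.0
front_top [(array([ 71.3, 358.6]), array([476.9, 310. , 147. ]), 0.65)]
front_pull [(array([ 80.8, 333.8]), array([451.9, 302.9,  62. ]), 0.56)]
front [(array([ 78.8, 346.8]), array([473.7, 312. ,  12. ]), 0.62)]
stand [(array([ 79.8, 350.1]), array([480. , 312.1,   0. ]), 0.69)]
dish [(array([ 59.2, 244.2]), array([309.1, 324.8,   0. ]), 0.61), (array([ 80.5, 347.3]), array([475.7, 310.6,   0. ]), 0.5)]
mortar []
spare_pull [(array([ 34.7, 458.6]), array([639.5, 396.1,   0. ]), 0.94)]
3500 ((346.6203918457031, 77.15701293945312), (154.3905792236328, 34.63045883178711), 88.78113555908203)
[442.6 189.4 396.5] 18.45
```

View pics/w5.png

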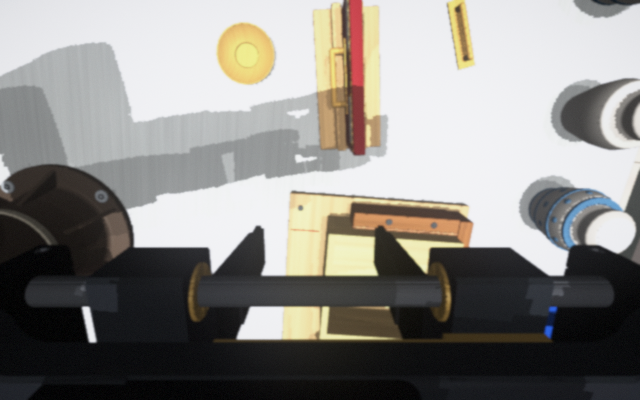

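```bash
python3 - <<'E'
from h import *
np.set_printoptions(precision=1,suppress=True)
w=np.load('w5.npy',allow_pickle=True).item();im=w['pixels'].astype(int)
print([tuple(im[70,c]) for c in range(344,372,2)])
L=[];Rr=[]
for r in range(6,150,8):
    m=[c for c in range(338,380) if im[r,c,0]>130 and im[r,c,1]<60]
    if m: L.append(onplane(w,(r,min(m)-.5),147)[:2]);Rr.append(onplane(w,(r,max(m)+.5),147)[:2])
L=np.array(L);Rr=np.array(Rr)
for X in (L,Rr,(L+Rr)/2):
    f=np.polyfit(X[:,1],X[:,0],1);print('x = %.1f at y=300; yaw %.4f'%(np.polyval(f,300),np.arctan(-f[0])),np.std(X[:,0]-np.polyval(f,X[:,1])))
col=im[130:170,352:366];rr=[r for r in range(130,170) if im[r,357,0]>130 and im[r,357,1]<60]
print('near end',max(rr),onplane(w,(max(rr)+.5,357),147))
E
```

```text
[(np.int64(174), np.int64(145), np.int64(91)), (np.int64(155), np.int64(125), np.int64(76)), (np.int64(75), np.int64(54), np.int64(47)), (np.int64(107), np.int64(64), np.int64(56)), (np.int64(189), np.int64(73), np.int64(75)), (np.int64(213), np.int64(76), np.int64(85)), (np.int64(213), np.int64(77), np.int64(84)), (np.int64(210), np.int64(73), np.int64(80)), (np.int64(206), np.int64(73), np.int64(79)), (np.int64(195), np.int64(92), np.int64(84)), (np.int64(202), np.int64(169), np.int64(123)), (np.int64(236), np.int64(227), np.int64(167)), (np.int64(240), np.int64(234), np.int64(177)), (np.int64(240), np.int64(235), np.int64(179))]
x = 472.3 at y=300; yaw 0.1779 0.688611175989646
x = 477.3 at y=300; yaw 0.1504 1.6477678590899518
x = 474.8 at y=300; yaw 0.1643 0.9194399572896934
near end 149 [487.6 218.2 147. ]
```

```bash
python3 - <<'E'
from h import *
np.set_printoptions(precision=1,suppress=True)
w=np.load('w5.npy',allow_pickle=True).item();im=w['pixels'].astype(int)
D=(im[:,:,0]-im[:,:,1]>88)&(im[:,:,0]>140)
L=[];Rr=[]
for r in range(4,148,6):
    m=[c for c in range(338,380) if D[r,c]]
    if m: L.append(onplane(w,(r,min(m)-.5),147)[:2]);Rr.append(onplane(w,(r,max(m)+.5),147)[:2])
L=np.array(L);Rr=np.array(Rr)
for X in (L,Rr,(L+Rr)/2):
    f=np.polyfit(X[:,1],X[:,0],1);print('x = %.1f at y=300; yaw %.4f'%(np.polyval(f,300),np.arctan(-f[0])),np.std(X[:,0]-np.polyval(f,X[:,1])))
for c in (355,357,359,361):
    rr=[r for r in range(130,170) if D[r,c]];print(max(rr),onplane(w,(max(rr)+.5,c),147))
    rr=[r for r in range(0,30) if D[r,c]];print(min(rr))
E
```

```text
x = 469.6 at y=300; yaw 0.1575 0.34570897850354587
x = 483.3 at y=300; yaw 0.1592 0.2971598331690305
x = 476.4 at y=300; yaw 0.1584 0.1680201968643929Traceback (most recent call last):
  File "<stdin>", line 13, in <module>
ValueError: max() iterable argument is empty
```

```bash
python3 - <<'E'
from h import *
plan((475,311,195),1.571+0.158,10,-0.26)
E
```

```text
[[[0.2,0.07,0.34],-0.07,-0.26],[[0.2,0.08,0.34],-0.07,-0.26],[[0.19,0.08,0.33],-0.06,-0.26],[[0.19,0.08,0.34],-0.07,-0.26],[[0.19,0.08,0.33],-0.06,-0.26],[[0.2,0.08,0.34],-0.07,-0.26],[[0.19,0.08,0.33],-0.06,-0.26],[[0.19,0.08,0.34],-0.07,-0.26],[[0.2,0.08,0.33],-0.06,-0.26],[[0.19,0.08,0.34],-0.07,-0.26]]
end [474.9 310.9 194.9] 1.729
```

```bash
python3 -m inch '[[[0.2,0.07,0.34],-0.07,-0.26],[[0.2,0.08,0.34],-0.07,-0.26],[[0.19,0.08,0.33],-0.06,-0.26],[[0.19,0.08,0.34],-0.07,-0.26],[[0.19,0.08,0.33],-0.06,-0.26],[[0.2,0.08,0.34],-0.07,-0.26],[[0.19,0.08,0.33],-0.06,-0.26],[[0.19,0.08,0.34],-0.07,-0.26],[[0.2,0.08,0.33],-0.06,-0.26],[[0.19,0.08,0.34],-0.07,-0.26]]'
python3 - <<'E'
from h import *
np.set_printoptions(precision=1,suppress=True)
w=shot('wrist');save(w,'w6.png');np.save('w6.npy',w,allow_pickle=True)
im=w['pixels'].astype(int)
D=(im[:,:,0]-im[:,:,1]>88)&(im[:,:,0]>140)
rows=[r for r in range(400) if D[r,290:350].sum()>8];print(rows[0],rows[-1])
L=[];Rr=[]
for r in range(rows[0]+3,rows[-1]-5,4):
    m=[c for c in range(280,360) if D[r,c]]
    if m: L.append(onplane(w,(r,min(m)-.5),147)[:2]);Rr.append(onplane(w,(r,max(m)+.5),147)[:2])
L=np.array(L);Rr=np.array(Rr)
for X in (L,Rr,(L+Rr)/2):
    f=np.polyfit(X[:,1],X[:,0],1);print('x = %.1f at y=311; yaw %.4f'%(np.polyval(f,311),np.arctan(-f[0])),np.std(X[:,0]-np.polyval(f,X[:,1])))
print('far end',onplane(w,(rows[0]-.5,318),147))
s=env.state();print(s['eef_pos'],s['tcp_rot'],s['t'])
E
```

```text
t: 19.7
eef_pos: [475.1, 311.7, 194.0]
tcp_rot: [3.141, 0.0, 1.73]
ft_force: [0.4, -0.0, -0.1]
opening: 0.63
grip_force: 0.0
65 338
x = 467.9 at y=311; yaw 0.1615 0.2845836051190799
x = 480.2 at y=311; yaw 0.1708 2.707294976092831
x = 474.1 at y=311; yaw 0.1662 1.2386231667901413
far end [459.1 408.8 147. ]
[474.5 312.2 191.4] [-3.1  0.   1.7] 19.75
```

View pics/w6.png

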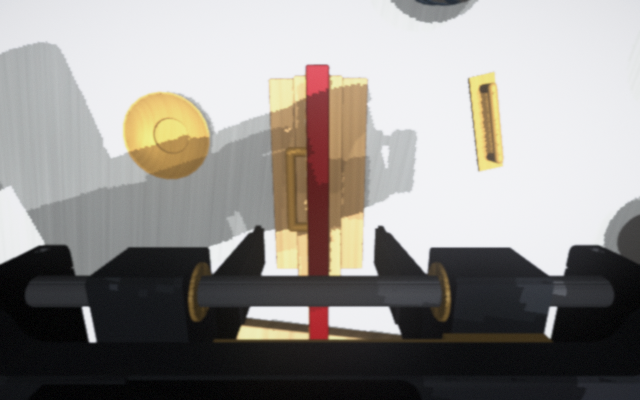

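```bash
python3 -m inch '[[[-0.02,0,0.25],0,-0.26],[[0,0,0.25],0,-0.26],[[0,0,0.25],0,-0.26],[[0,0,0.25],0,-0.26],[[0,0,0.25],0,-0.26],[[0,0,0.15],0,-0.26],[[0,0,0],0,1],[[0,0,0],0,1],[[0,0,0],0,1],[[0,0,0],0,1]]'
python3 -m inch '[[[0,0,0],0,1],[[0,0,0],0,1],[[0,0,-0.1],0,1],[[0,0,-0.2],0,1],[[0,0,-0.2],0,1],[[0,0,-0.2],0,1],[[0,0,-0.2],0,1],[[0,0,-0.1],0,1],[[0,0,0],0,1],[[0,0,0],0,1]]'
python3 - <<'E'
from h import *
s=env.state();print(s['eef_pos'],s['tcp_rot'],s['moment'])
E
```

```text
t: 21.0
eef_pos: [475.1, 310.1, 111.1]
tcp_rot: [3.141, -0.0, 1.73]
ft_force: [-0.5, 0.5, 1.1]
opening: 0.266
grip_force: 0.0
t: 22.25
eef_pos: [474.8, 309.9, 170.4]
tcp_rot: [-3.141, 0.0, 1.73]
ft_force: [0.2, 0.0, -5.3]
opening: 0.157
grip_force: 30.0
[474.80239389 309.9033269  170.41168346] [-3.14096619e+00  3.10690486e-04  1.73000851e+00] [-0.04458296 -0.11231325 -0.00467783]
```

```bash
python3 - <<'E'
from h import *
st=plan((428,160,195),1.68,10,1)
plan((428,-4,175),1.603,10,1,st)
E
```

```text
[[[-0.23,-0.12,-0.04],0.06,1],[[-0.24,-0.12,-0.04],0.06,1],[[-0.24,-0.11,-0.04],0.06,1],[[-0.24,-0.11,-0.04],0.06,1],[[-0.24,-0.11,-0.04],0.06,1],[[-0.23,-0.11,-0.04],0.05,1],[[-0.24,-0.11,-0.04],0.06,1],[[-0.24,-0.11,-0.04],0.05,1],[[-0.23,-0.11,-0.04],0.06,1],[[-0.24,-0.1,-0.05],0.05,1]]
end [428.1 160.  195. ] 1.68
[[[-0.27,-0.03,0.03],0.09,1],[[-0.27,-0.03,0.03],0.09,1],[[-0.27,-0.03,0.03],0.09,1],[[-0.27,-0.02,0.03],0.09,1],[[-0.27,-0.02,0.04],0.09,1],[[-0.27,-0.02,0.03],0.09,1],[[-0.28,-0.02,0.04],0.09,1],[[-0.27,-0.01,0.03],0.09,1],[[-0.28,-0.01,0.04],0.08,1],[[-0.27,-0.01,0.03],0.09,1]]
end [428.2  -3.7 175.2] 1.603
```

```bash
python3 -m inch '[[[-0.23,-0.12,-0.04],0.06,1],[[-0.24,-0.12,-0.04],0.06,1],[[-0.24,-0.11,-0.04],0.06,1],[[-0.24,-0.11,-0.04],0.06,1],[[-0.24,-0.11,-0.04],0.06,1],[[-0.23,-0.11,-0.04],0.05,1],[[-0.24,-0.11,-0.04],0.06,1],[[-0.24,-0.11,-0.04],0.05,1],[[-0.23,-0.11,-0.04],0.06,1],[[-0.24,-0.1,-0.05],0.05,1]]'
python3 -m inch '[[[-0.27,-0.03,0.03],0.09,1],[[-0.27,-0.03,0.03],0.09,1],[[-0.27,-0.03,0.03],0.09,1],[[-0.27,-0.02,0.03],0.09,1],[[-0.27,-0.02,0.04],0.09,1],[[-0.27,-0.02,0.03],0.09,1],[[-0.28,-0.02,0.04],0.09,1],[[-0.27,-0.01,0.03],0.09,1],[[-0.28,-0.01,0.04],0.08,1],[[-0.27,-0.01,0.03],0.09,1]]'
python3 - <<'E'
from h import *
np.set_printoptions(precision=1,suppress=True)
w=shot('wrist');save(w,'w7.png');np.save('w7.npy',w,allow_pickle=True)
s=env.state();print(s['eef_pos'],s['tcp_rot'],s['t'],s['ft_force'],s['moment'])
E
```

```text
t: 23.5
eef_pos: [428.0, 159.1, 195.6]
tcp_rot: [3.142, 0.0, 1.68]
ft_force: [0.2, -0.3, -4.1]
opening: 0.154
grip_force: 30.0
t: 24.75
eef_pos: [428.3, -4.8, 175.4]
tcp_rot: [-3.141, 0.0, 1.602]
ft_force: [0.2, 0.2, -3.0]
opening: 0.155
grip_force: 30.0
[428.5  -5.9 175.2] [-3.1  0.   1.6] 24.8 [ 0.6 -0.7 -5.3] [-0.2 -0.2  0. ]
```

View pics/w7.png

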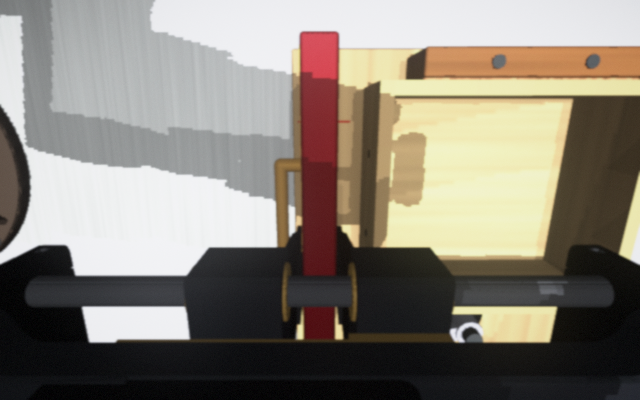

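```bash
python3 - <<'E'
from h import *
np.set_printoptions(precision=1,suppress=True,linewidth=200)
w=np.load('w7.npy',allow_pickle=True).item();im=w['pixels'].astype(int);g=im.sum(2)//3
for r in (95,110,225,235): print(r,[(c,g[r,c]) for c in range(356,402,2)])
for c in (384,388,392,450,520): print(c,[(r,g[r,c]) for r in range(74,106,2)])
print([(r,tuple(map(int,im[r,318]))) for r in range(28,40,2)], [(c,tuple(map(int,im[60,c]))) for c in range(296,344,3)])
E
```

```text
95 [(356, np.int64(111)), (358, np.int64(112)), (360, np.int64(112)), (362, np.int64(105)), (364, np.int64(73)), (366, np.int64(68)), (368, np.int64(68)), (370, np.int64(66)), (372, np.int64(69)), (374, np.int64(66)), (376, np.int64(67)), (378, np.int64(72)), (380, np.int64(121)), (382, np.int64(153)), (384, np.int64(153)), (386, np.int64(154)), (388, np.int64(154)), (390, np.int64(184)), (392, np.int64(210)), (394, np.int64(193)), (396, np.int64(166)), (398, np.int64(165)), (400, np.int64(164))]
110 [(356, np.int64(109)), (358, np.int64(112)), (360, np.int64(110)), (362, np.int64(95)), (364, np.int64(66)), (366, np.int64(66)), (368, np.int64(64)), (370, np.int64(66)), (372, np.int64(67)), (374, np.int64(63)), (376, np.int64(62)), (378, np.int64(83)), (380, np.int64(141)), (382, np.int64(153)), (384, np.int64(151)), (386, np.int64(153)), (388, np.int64(153)), (390, np.int64(152)), (392, np.int64(152)), (394, np.int64(149)), (396, np.int64(142)), (398, np.int64(145)), (400, np.int64(185))]
225 [(356, np.int64(172)), (358, np.int64(150)), (360, np.int64(78)), (362, np.int64(55)), (364,
[... 2420 characters left out ...]
, np.int64(220)), (88, np.int64(220)), (90, np.int64(219)), (92, np.int64(219)), (94, np.int64(206)), (96, np.int64(102)), (98, np.int64(120)), (100, np.int64(180)), (102, np.int64(191)), (104, np.int64(209))]
[(28, (238, 239, 241)), (30, (228, 222, 227)), (32, (168, 82, 90)), (34, (204, 76, 89)), (36, (214, 79, 92)), (38, (216, 81, 93))] [(296, (239, 225, 174)), (299, (203, 182, 120)), (302, (189, 67, 75)), (305, (213, 72, 86)), (308, (215, 77, 88)), (311, (214, 75, 86)), (314, (214, 76, 88)), (317, (215, 74, 87)), (320, (214, 74, 85)), (323, (216, 76, 87)), (326, (215, 74, 86)), (329, (215, 76, 86)), (332, (215, 76, 87)), (335, (204, 71, 80)), (338, (166, 107, 86)), (341, (238, 230, 178))]
```

```bash
python3 - <<'E'
from h import *
np.set_printoptions(precision=1,suppress=True,linewidth=200)
w=np.load('w7.npy',allow_pickle=True).item();im=w['pixels'].astype(int);g=im.sum(2)/3
D=(im[:,:,0]-im[:,:,1]>60)&(im[:,:,0]>80)
def sub(v,th): 
    i=np.argmax(v>th); return i-1+(th-v[i-1])/(v[i]-v[i-1])
E=np.array([onplane(w,(r,374-8+sub(g[r,366:390],105 if r<150 else 90)),108)[:2] for r in list(range(95,150,5))+list(range(215,242,4))])
f=np.polyfit(E[:,1],E[:,0],1);yb=np.arctan(-f[0]);print('box front edge x at y=0 %.1f yaw %.4f'%(np.polyval(f,0),yb),np.std(E[:,0]-np.polyval(f,E[:,1])))
G=np.array([onplane(w,(76+sub(g[76:86,c],175),c),108)[:2] for c in range(440,620,12)])
h=np.polyfit(G[:,0],G[:,1],1);print('box +y edge y at x=480 %.1f slope %.4f'%(np.polyval(h,480),h[0]))
# front
Ls=[];Rs=[]
for r in range(40,150,6):
    m=[c for c in range(295,345) if im[r,c,0]>1.9*im[r,c,1] ]
    Ls.append(onplane(w,(r,min(m)-.5),212)[:2]);Rs.append(onplane(w,(r,max(m)+.5),212)[:2])
M=(np.array(Ls)+np.array(Rs))/2;k=np.polyfit(M[:,1],M[:,0],1)
print('front x at y=0 %.1f yaw %.4f wid %.1f'%(np.polyval(k,0),np.arctan(-k[0]),np.mean(np.array(Rs)-np.array(Ls),0)[0]),'end',onplane(w,(31.2,319.5),212))
E
```

```text
box front edge x at y=0 470.0 yaw 0.0336 0.04931686522495101
box +y edge y at x=480 89.2 slope 0.0293
front x at y=0 428.2 yaw 0.0304 wid 13.9 end [425.5  95.3 212. ]
```

```bash
python3 -m inch '[[[0.04,0,0.1],0,1],[[0,0,0.2],0,1],[[0,0,0.2],0,1],[[0,0,0.2],0,1],[[0,0,0.13],0,1],[[0,0,0.05],0,1],[[0,0,0.03],0,1],[[0,0,0],0,1],[[0,0,0],0,1],[[0,0,0],0,1]]'; python3 -m inch '[[[0,0,0.01],0,1],[[0,0,0.01],0,1],[[0,0,0.01],0,1],[[0,0,0.01],0,1],[[0,0,0],0,1],[[0,0,0],0,1],[[0,0,0],0,1],[[0,0,0],0,1],[[0,0,0],0,1],[[0,0,0],0,1]]'
```

```text
t: 26.05
eef_pos: [428.4, -1.2, 121.2]
tcp_rot: [3.141, 0.0, 1.603]
ft_force: [0.3, 0.0, -4.8]
opening: 0.155
grip_force: 30.0
t: 27.3
eef_pos: [428.4, -1.2, 118.6]
tcp_rot: [3.142, 0.0, 1.603]
ft_force: [0.5, -0.0, -3.0]
opening: 0.155
grip_force: 30.0
```

```bash
python3 -m inch '[[[0,0,0.01],0,1],[[0,0,0],0,1],[[0,0,0.01],0,1],[[0,0,0],0,1],[[0,0,0],0,1],[[0,0,0],0,1],[[0,0,0],0,1],[[0,0,0],0,1],[[0,0,0],0,1],[[0,0,0],0,1]]'; python3 -m inch '[[[0,0,0.01],0,1],[[0,0,0],0,1],[[0,0,0],0,1],[[0,0,0],0,1],[[0,0,0],0,1],[[0,0,0],0,1],[[0,0,0],0,1],[[0,0,0],0,1],[[0,0,0],0,1],[[0,0,0],0,1]]'
```

```text
t: 28.55
eef_pos: [428.3, -1.2, 117.4]
tcp_rot: [-3.142, 0.0, 1.603]
ft_force: [0.2, -0.2, -3.0]
opening: 0.154
grip_force: 30.0
t: 29.8
eef_pos: [428.4, -1.2, 116.9]
tcp_rot: [3.141, 0.0, 1.603]
ft_force: [-0.5, 0.8, 6.1]
opening: 0.158
grip_force: 30.0
```

```bash
python3 -m inch '[[[0,0,-0.01],0,1],[[0,0.1,0],0,1],[[0,0.1,0],0,1],[[0,0.1,0],0,1],[[0,0.1,0],0,1],[[0,0.05,0],0,1],[[0,0.02,0],0,1],[[0,0,0],0,1],[[0,0,0],0,1],[[0,0,0],0,1]]'
python3 - <<'E'
from h import *
np.set_printoptions(precision=1,suppress=True,linewidth=200)
w=shot('wrist');np.save('w8.npy',w,allow_pickle=True);im=w['pixels'].astype(int);g=im.sum(2)/3
save(w,'w8.png')
s=env.state();print(s['eef_pos'],s['ft_force'],s['moment'])
E
```

```text
t: 31.05
eef_pos: [456.4, -0.4, 117.4]
tcp_rot: [-3.142, 0.0, 1.603]
ft_force: [0.3, 0.1, -3.6]
opening: 0.156
grip_force: 30.0
[456.5  -0.3 117.5] [-0.5 -0.  -4.3] [ 0.  -0.1 -0. ]
```

View pics/w8.png

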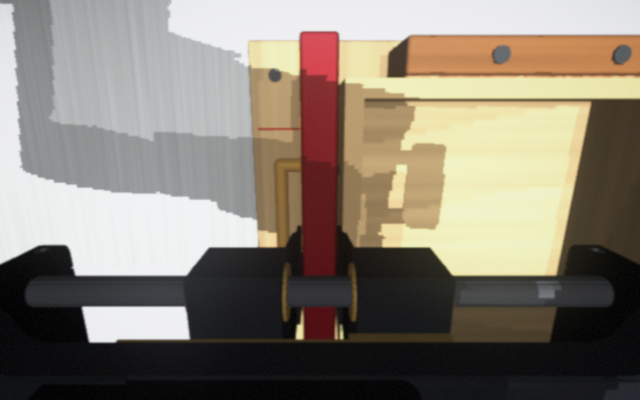

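```bash
python3 - <<'E'
from h import *
np.set_printoptions(precision=1,suppress=True,linewidth=200)
w=np.load('w8.npy',allow_pickle=True).item();im=w['pixels'].astype(int);g=im.sum(2)/3
def sub(v,th): 
    i=np.argmax(v>th); return i-1+(th-v[i-1])/(v[i]-v[i-1])
G=[]
for c in range(430,620,12): G.append(onplane(w,(70+sub(g[70:90,c],175),c),108)[:2])
G=np.array(G);h=np.polyfit(G[:,0],G[:,1],1);print('box y edge at 470: %.1f slope %.4f'%(np.polyval(h,470),h[0]))
for c in (310,320,330): 
    v=im[20:45,c,0]-im[20:45,c,1];r=20+sub(v.astype(float),65);print(r,onplane(w,(r,c),153))
print([(r,int(g[r,350])) for r in range(70,90,2)],onplane(w,(78.5,350),108))
M=[]
for r in range(40,150,6):
    m=[c for c in range(295,345) if im[r,c,0]>1.9*im[r,c,1]];M.append((onplane(w,(r,min(m)-.5),153)[:2]+onplane(w,(r,max(m)+.5),153)[:2])/2)
M=np.array(M);k=np.polyfit(M[:,1],M[:,0],1);print('front x@0 %.1f yaw %.4f'%(k[1],np.arctan(-k[0])))
E
```

```text
box y edge at 470: 88.8 slope 0.0292
31.51851851851852 [450.   99.7 153. ]
31.48148148148148 [453.7  99.9 153. ]
31.490909090909092 [457.4 100.  153. ]
[(70, 214), (72, 213), (74, 214), (76, 215), (78, 220), (80, 222), (82, 210), (84, 156), (86, 153), (88, 150)] [469.6  87.5 108. ]
front x@0 457.0 yaw 0.0381
```

```bash
python3 -m inch '[[[-0.02,0.02,0],0,1],[[0,0.02,0],0,1],[[0,0.01,0],0,1],[[0,0.01,0],0,1],[[0,0.01,0],0,1],[[0,0,0],0,1],[[0,0,0],0,1],[[0,0,0],0,1],[[0,0,0],0,1],[[0,0,0],0,1]]'; python3 -m inch '[[[0,0.01,0],0,1],[[0,0,0],0,1],[[0,0,0],0,1],[[0,0,0],0,1],[[0,0,0],0,1],[[0,0,0],0,1],[[0,0,0],0,1],[[0,0,0],0,1],[[0,0,0],0,1],[[0,0,0],0,1]]'
```

```text
t: 32.35
eef_pos: [460.8, -1.4, 117.4]
tcp_rot: [3.142, 0.0, 1.603]
ft_force: [-0.5, 0.4, -3.8]
opening: 0.158
grip_force: 30.0
t: 33.6
eef_pos: [461.4, -1.4, 117.4]
tcp_rot: [3.142, 0.0, 1.603]
ft_force: [-0.1, 0.4, -4.2]
opening: 0.155
grip_force: 30.0
```

```bash
for i in 1 2; do python3 -m inch '[[[0,0.01,0],0,1],[[0,0,0],0,1],[[0,0,0],0,1],[[0,0,0],0,1],[[0,0,0],0,1],[[0,0,0],0,1],[[0,0,0],0,1],[[0,0,0],0,1],[[0,0,0],0,1],[[0,0,0],0,1]]'|sed -n '1,4p'; done
```

```text
t: 34.85
eef_pos: [462.0, -1.4, 117.4]
tcp_rot: [3.142, 0.0, 1.603]
ft_force: [0.6, -0.0, -4.4]
t: 36.1
eef_pos: [462.2, -1.3, 117.3]
tcp_rot: [-3.141, -0.0, 1.603]
ft_force: [-5.5, -0.8, -2.3]
```

```bash
python3 -m inch '[[[0,0.005,0],0,1],[[0,0,0],0,1],[[0,0,0],0,1],[[0,0,0],0,1],[[0,0,0],0,1],[[0,0,0],0,1],[[0,0,0],0,1],[[0,0,0],0,1],[[0,0,0],0,1],[[0,0,0],0,1]]'
```

```text
t: 37.35
eef_pos: [462.3, -1.3, 117.3]
tcp_rot: [-3.14, -0.0, 1.603]
ft_force: [-6.6, -0.6, -1.3]
opening: 0.157
grip_force: 30.0
```

```bash
python3 -m inch '[[[0,0.01,0],0,1],[[0,0,0],0,1],[[0,0,0],0,1],[[0,0,0],0,1],[[0,0,0],0,1],[[0,0,0],0,1],[[0,0,0],0,1],[[0,0,0],0,1],[[0,0,0],0,1],[[0,0,0],0,1]]'
```

```text
t: 38.6
eef_pos: [462.3, -1.3, 117.3]
tcp_rot: [-3.139, -0.0, 1.603]
ft_force: [-8.2, -0.5, 0.8]
opening: 0.159
grip_force: 30.0
```

```bash
python3 -m inch '[[[0,0.01,0],0,1],[[0,0.01,0],0,1],[[0,0,0],0,1],[[0,0,0],0,1],[[0,0,0],0,1],[[0,0,0],0,1],[[0,0,0],0,1],[[0,0,0],0,1],[[0,0,0],0,1],[[0,0,0],0,1]]'
python3 - <<'E'
from h import *
np.set_printoptions(precision=2,suppress=True)
s=env.state();print(s['moment'])
w=shot('wrist');save(w,'w9.png');np.save('w9.npy',w,allow_pickle=True)
s=env.state();print(s['ft_force'],s['eef_pos'],s['tcp_rot'],s['t'])
E
```

```text
t: 39.85
eef_pos: [462.3, -1.2, 117.0]
tcp_rot: [-3.136, -0.0, 1.603]
ft_force: [-13.6, -2.0, 3.5]
opening: 0.158
grip_force: 30.0
[-0.57  2.54 -0.1 ]
[-13.29  -2.31   2.89] [462.38  -1.19 117.08] [-3.14 -0.    1.6 ] 39.9
```

View pics/w9.png

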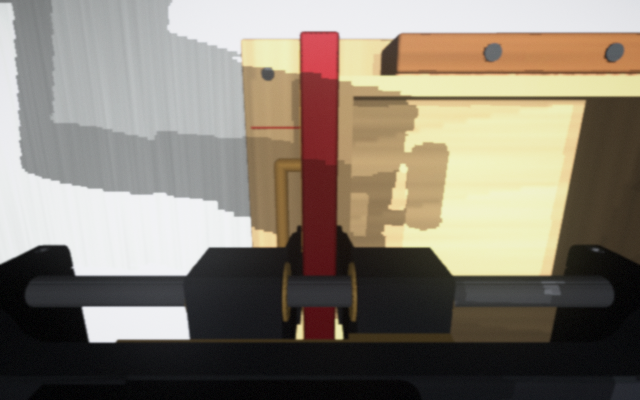

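```bash
python3 -m inch '[[[0,0,0],0,1],[[0,0,0],0,1],[[0,0,0],0,1],[[0,0,0],0,1],[[0,0,0],0,1],[[0,0,0],0,1],[[0,0,0],0,1],[[0,0,0],0,1],[[0,0,0],0,1],[[0,0,0],0,1]]'
python3 - <<'E'
from h import *
np.set_printoptions(precision=1,suppress=True)
w=np.load('w9.npy',allow_pickle=True).item();im=w['pixels'].astype(int);g=im.sum(2)/3
def sub(v,th): 
    i=np.argmax(v>th); return i-1+(th-v[i-1])/(v[i]-v[i-1])
G=np.array([onplane(w,(70+sub(g[70:90,c],175),c),108)[:2] for c in range(430,620,12)])
h=np.polyfit(G[:,0],G[:,1],1);print('box y edge at 470: %.1f slope %.4f'%(np.polyval(h,470),h[0]))
v=im[20:45,320,0]-im[20:45,320,1];print(onplane(w,(20+sub(v.astype(float),65),320),153))
a=shot('scene')
for n,z in (('clamp_knob',90),('clamp_pivot',68)):
    r=eyes.spot_point(n,a);print(n,[(onplane(a,x['centre'],z),round(x['score'],2)) for x in r[:1]])
print(env.state()['ft_force'])
E
```

```text
t: 41.15
eef_pos: [462.4, -1.2, 117.1]
tcp_rot: [-3.136, -0.0, 1.603]
ft_force: [-13.0, -2.5, 3.3]
opening: 0.156
grip_force: 30.0
box y edge at 470: 88.6 slope 0.0300
[459.8  98.8 153. ]
clamp_knob [(array([ 479.2, -152.2,   90. ]), 0.88)]
clamp_pivot [(array([ 582.1, -145.8,   68. ]), 0.57)]
[-12.9  -2.2   3. ]
```

```bash
python3 -c "
from cell import env
print(env.job_done())"
```

```text
the job is handed in; nothing more can be done
None
```

I handed the job in with the cam lever at its locked stop and the red front centred on the box to within about 1 mm. The gripper was still holding it and pressing with a steady 13 N or so; the hand-in gave no verdict.

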